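# Third hand for a key rail

## Task

Pick up the dark wooden key rail and hold it, off the credenza, with its flat back flush against the front of the pale sprung panel, its top edge and both ends level with the panel's, so that someone can screw the two together from behind. Press so that the panel slides back until its pointer stands between the two ribs of the scale (never onto its end stop), keep that push steady for at least two seconds, and finish while still holding it there, nothing let go. Leave the compact, ring dish, tealight holder and lipsticks where they are.

Things in the scene. Friction and masses are not known exactly. Their poses are not given: they have to be found in the camera images.
- rail: Key rail, dark wood, 0.17 kg, loose: a bar 190 mm long (y), 18 thick (x), 44 high (z); on the middle of its front a block 46 wide (y), 44 deep (x), 44 high, to grip across its width (closing along y) from above; a thin brass peg on the front 80 mm either side. Origin: underside, below the block's centre. +x points from block to bar; the bar's flat back lies 40 mm from the origin.
- rail_back (a point): centre of the key rail's flat back face: 40 mm along the rail's +x from its origin and 22 mm above its underside; axes as the rail's
- stand: Aluminium stand fixed to the credenza, carries the panel: base plate 10 mm thick, two spring barrels behind the panel. Origin on the credenza under the middle of the panel's front face at rest. +x: the way the panel is pushed; +y: towards the scale cheek, 80 mm high, 112 to 142 mm from the middle, starting 16 mm behind the rest face, with two ribs (to 92 mm) 14 mm apart.
- panel (a joint): How far the pale wooden panel is pushed back along the stand's +x, m: 0 at rest, end stop at 0.035. Springs push it out: 2 N at rest plus 0.5 N per mm (6 N at 8 mm, 9.5 N at 15, 13 N at 22). The steel pointer on its +y end is level with the scale's first rib at 0.008, the second at 0.022.
- seat (a point): Point on the panel's front face, moving with it, where the centre of the key rail's back belongs: mid-length, 22 mm below the panel's top edge, 78 mm above the credenza. Axes as the stand's (x into the panel, square to its face). The panel is 190 mm wide (y), 16 thick, its top edge 100 mm and lower edge 14 mm above the credenza.
- compact: closed round aluminium compact mirror, 72 mm across, 15 mm high, lying loose; origin centre of underside; leave alone
- dish: white ceramic ring dish, 84 mm across, 22 mm high, loose; origin centre of underside; leave alone
- tealight: empty glass tealight holder, 66 mm across, 50 mm high, loose; origin centre of underside; leave alone
- turntable: clear acrylic turntable stand, disc 180 mm across with its top 26 mm up and a centre post with a ball to 140 mm, off to the left; origin under its centre; carries the lipsticks; the disc turns freely
- lipstick0: plastic lipstick tube, 21 mm across, 72 mm tall, standing on the turntable disc; origin at its foot; leave alone
- lipstick1: plastic lipstick tube, 21 mm across, 78 mm tall, standing on the turntable disc; origin at its foot; leave alone
- lipstick2: plastic lipstick tube, 21 mm across, 68 mm tall, standing on the turntable disc; origin at its foot; leave alone
Things that resemble listed ones, but are neither listed nor needed, are in the scene too. Of the things like the rail, leave any that is blue or purple; of the rest the larger one is meant.

How it is judged:
On the way, in this order (a step that is already met when the one before it is completed fails the run):
1. the key rail is gripped and lifted clear, touching nothing but the gripper (height (world z) of rail above 0.03 m and contact force between the fingers and rail above 1 N and contact force between rail and stand below 0.1 N), for 0.2 s.
2. the key rail is held flush on the panel, in place, with the pointer between the ribs, steadily for two seconds (value of joint panel between 0.008 and 0.022 m and contact force between rail and stand between 4.5 and 16 N and x of rail_back in the frame of seat between -0.004 and 0.004 m and y of rail_back in the frame of seat between -0.01 and 0.01 m and z of rail_back in the frame of seat between -0.01 and 0.01 m and angle between the y axis of rail and the y axis of seat, either way round below 0.07 rad and angle between the z axis of rail and the z axis of seat, either way round below 0.09 rad and contact force between the fingers and rail above 2 N and contact force between the arm and stand below 0.5 N and height (world z) of rail above 0.035 m and linear speed of rail below 0.02 m/s), for 2 s.
At the end, for the whole second after the job is handed in: Still gripped, at rest, off the credenza: rail back flush on the panel (4 mm, 4 degrees; upright within 5), top edge and ends level within 10 mm, panel pushed back 8 to 22 mm (pointer between the ribs), 4.5 to 16 N between rail and stand, robot not touching the stand (all of step 2); the arm keeps its last pose, push and grip.
It fails at once if the panel is driven back onto its end stop (value of joint panel above 0.033 m).
It fails at once if the compact, ring dish, tealight holder or a lipstick is moved more than 20 mm (distance of any of compact, dish, tealight, lipstick0, lipstick1, lipstick2 from where it was at the start of the episode above 0.02 m).
It also fails if it takes over 48 s, if anything falls off the work surface, if the arm or the gripper's body presses on something with over 40 N, if the wrist force passes 120 N, or if a joint passes its speed limit or range.

## Robot

A 6-joint arm with a two-finger parallel gripper is mounted at the origin on the work surface. World frame = base frame: x ahead of the robot, y to its left, z up, the work surface at z = 0. Lengths are in m, angles in rad, forces in N, time in s.
With the tool pointing down it reaches from about 0.35 to 0.975 m from the base axis. Payload 17.4 kg.
Tool frame: the origin (TCP) lies midway between the tips of the shut fingers; the grasp point (between the pads) lies 19 mm behind it; z points along the fingers, y is the line along which they close (so a half turn about z gives the same grasp; the last joint's range is limited). The gripper opens to 85 mm and grips with 20 to 120 N. Pads are 22 mm wide; open, the fingers measure 114 mm over their backs; the gripper's body (76 mm by 85 mm) begins 54 mm behind the grasp point. The pads swing forward as they close: fully open they stand 13 mm farther back than shut.
Start: joints at [-1.345, 0.116, 1.442, -0, 1.584, -0.038], TCP at [0.176, -0.652, 0.207] pointing down, gripper open.
Joint ranges: [-2.83, 2.83], [-0.83, 2.19], [0.07, 2.5], [-1.14, 4.28], [0.01, 3], [-2.97, 2.97]. Speed limits (rad/s): [1.89, 1.89, 2.22, 3.14, 3.14, 3.14].

## Interface

Orientations are given as a unit quaternion [w, x, y, z].
In Python, from cell import read_state, grab_frame, camera_model, finish_job gives the robot as it stands. The module is installed in compiled form; this text tells all that it offers.
- The arm moves only by the tool send_rows, never from a script. Its argument "deltas" is a list that holds one entry, the list of rows, each a list of 4 numbers: the shift along the tool's x, y, z in m, then the turn about the tool's z in rad. In form: [[[dx, dy, dz, turn], ...]]. A call has 1 to 20 rows; each row shifts and turns the commanded pose from where the row before left it, along the tool's axes as they then stand; what a row does not reach is not made up. A row lasts 1/12 s, in which the tool goes at most 41.7 mm and 7.16 degrees, less where a joint would pass 70% of its speed; a pose out of reach is approached as far as the arm can. A call with a gripper value outside its range is refused whole. "fingers" is the opening, from -1 (shut) to 1 (fully open), set as the call begins (left out, the last holds). The fingers move at their own pace and stop on an object; the grip force is fixed at half the most. Time passes only in rows, so rows that do not move let the fingers close. It gives the time, the measured TCP pose, the force, the opening and the grip force at its end, in the units of the state.
- read_state(): the state, without advancing time (a new reading comes with each control period).
- grab_frame(name): name is "scene" or "side" or "wrist"; returns the picture (400x640x3 uint8, red, green, blue); there is no depth.
- camera_model(name): a dict with "mtx" (3x3 intrinsics, pixels), "R" (3x3) and "t" (3): a world point X has camera coordinates R X + t. Camera axes: x right, y down, z forward; pixel columns grow to the right and rows downward; lengths in m; the calibration is good to about 2 mm. A picture is of the moment at which its call begins: read the wrist's pose just before it. camera_model takes no time and is no camera call; for the wrist camera it gives the pose at the moment of the call.
- finish_job(): hands the job in; it is judged then, once.
The state is a dict: "clock": time; "joint_pos": joint angles; "joint_vel": joint speeds; "joint_efforts": joint torques, N m; "ee_pos": TCP position; "orientation": TCP orientation; "contact_force": force on the tool from outside, world axes, zero at the start; "wrist_torque": the same for the moment, N m; "gripper_width": finger opening in m; "grasp_force": force on a finger pad.
Only numpy, scipy, OpenCV 4.12 (cv2) and the standard library are available. Lean on these libraries where they do the work, as an engineer would, in place of code of your own. Each camera call takes 0.05 s, during which the arm holds its last target. There are 200 camera calls.

## Working session

There is one attempt and no reset: what is moved stays moved. The work goes in short steps, Python scripts to look and compute and a tool call to move; the robot and the scene stay as the last step left them, time stands still between calls to the robot, and variables do not carry over. Pictures are saved under pics/ and viewed, at most 10 in all, crops included, and the job is handed in when it is done.

Besides the shell and the picture viewer there is one more tool, called after ">>>" as name(argument=value, ...) on one line, values as JSON. send_rows: Moves the arm, as the interface text tells. Its arguments: {"type":"object","properties":{"deltas":{"type":"array","items":{"type":"array","items":{"type":"array","items":{"type":"number"}}}},"fingers":{"type":"number"}},"required":["deltas"]}

```bash
mkdir -p pics; python3 - <<'E'
from cell import *
import cv2,numpy as np
s=read_state();print(s)
for n in("scene","side"):
    f=grab_frame(n);cv2.imwrite(f"pics/{n}0.png",f[:,:,::-1]);m=camera_model(n);print(n,{k:np.round(v,4).tolist() for k,v in m.items()})
E
```

```text
{'clock': 0.0, 'joint_pos': array([-1.34481182e+00,  1.16516704e-01,  1.44226148e+00,  1.14666470e-05,
        1.58402874e+00, -3.77698257e-02]), 'joint_vel': array([-0.00113102, -0.00062642,  0.00204896, -0.00063742, -0.00092286,
        0.00046252]), 'joint_efforts': array([-2.66962154e-03, -7.31985927e+01, -6.32493711e+01, -3.24054035e-04,
        6.17529076e-03, -9.88254897e-05]), 'ee_pos': array([ 0.17594145, -0.65143482,  0.20634384]), 'orientation': array([-6.04987223e-04,  9.91316610e-01,  1.31495287e-01, -5.13440618e-05]), 'contact_force': array([ 0.38320547,  0.3988316 , -0.20681418]), 'wrist_torque': array([-0.00372374,  0.01554984, -0.03047439]), 'grasp_force': 0.0, 'gripper_width': 0.08574108618824795}
scene {'mtx': [[378.0974, 0.0, 318.4442], [0.0, 378.0974, 203.9168], [0.0, 0.0, 1.0]], 'R': [[0.3569, 0.9341, -0.01], [0.7522, -0.2937, -0.5898], [-0.5539, 0.203, -0.8075]], 't': [-0.1793, -0.2893, 1.3602]}
side {'mtx': [[395.7647, 0.0, 323.6889], [0.0, 395.7647, 197.8646], [0.0, 0.0, 1.0]], 'R': [[-0.9768, -0.2138, -0.0097], [-0.1143, 0.5596, -0.8208], [0.1809, -0.8007, -0.5711]], 't': [0.4173, 0.0981, 1.0423]}
```

View pics/scene0.png

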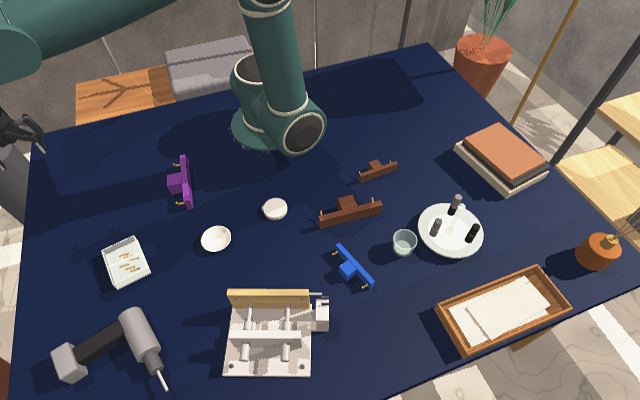

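View pics/side0.png

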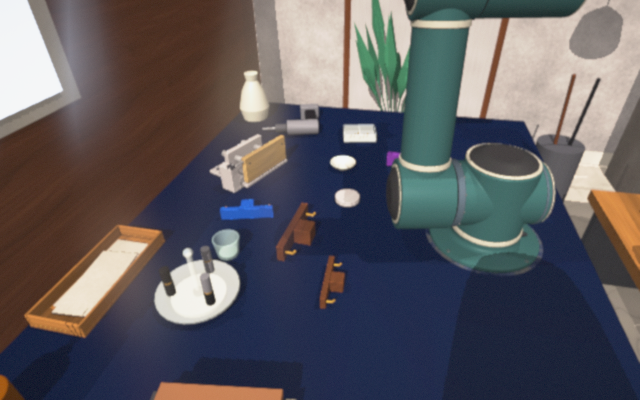

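The scene camera shows four rail-like things: purple (180,183), blue (352,268), small brown (378,170) and large brown (350,210). The large brown one fits, being neither blue nor purple and the larger of the two browns. The stand with its pale panel is at (268,330), with the panel's front face towards the robot. Next I'll view an enlarged crop of both.

```bash
python3 - <<'E'
import cv2,numpy as np
f=cv2.imread("pics/scene0.png")
a=cv2.resize(f[150:240,300:410],None,fx=5,fy=5,interpolation=cv2.INTER_CUBIC)[:300*2,:400*2]
b=cv2.resize(f[280:390,215:340],None,fx=5,fy=5,interpolation=cv2.INTER_CUBIC)
cv2.imwrite("pics/c1.png",a);cv2.imwrite("pics/c2.png",b)
E
```

```text
(no output)
```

View pics/c1.png

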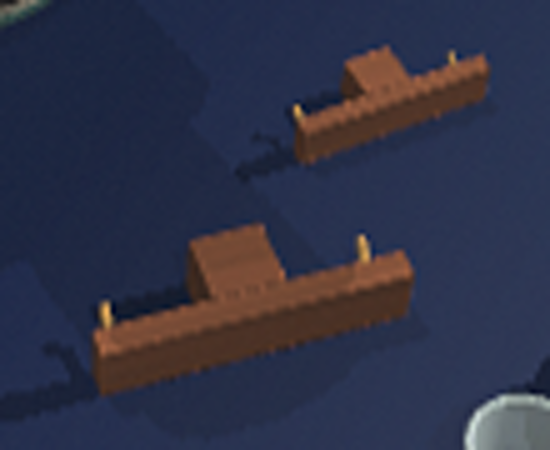

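View pics/c2.png

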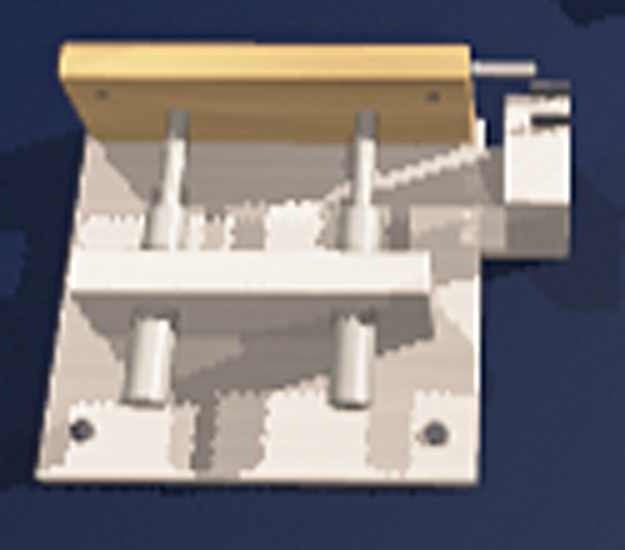

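```bash
cat > h.py <<'E'
from cell import *
import numpy as np,cv2
def ray(n,px,z,m=None):
    m=m or camera_model(n)
    d=m["R"].T@np.linalg.solve(m["mtx"],[px[0],px[1],1]);c=-m["R"].T@m["t"]
    return c+d*(z-c[2])/d[2]
def proj(n,X,m=None):
    m=m or camera_model(n)
    p=m["mtx"]@(m["R"]@np.asarray(X,float)+m["t"]);return p[:2]/p[2]
E
python3 - <<'E'
from h import *
np.set_printoptions(precision=4,suppress=True)
f=lambda p,o:((p[0]+.5)/5-.5+o[0],(p[1]+.5)/5-.5+o[1])
A=(300,150);B=(215,280)
for nm,L,o in(("railback top",[(96,350,.044),(411,274,.044)],A),("railfront top",[(97,330,.044),(403,252,.044)],A),("back bottom",[(102,395,0),(411,314,0)],A),("block front",[(190,240,.044),(263,226,.044)],A),
 ("panel front",[(60,44,.1),(470,44,.1)],B),("panel back",[(62,77,.1),(470,78,.1)],B),("plate rear",[(37,480,.01),(478,483,.01)],B)):
    P=[ray("scene",f(p,o),p[2]) for p in L];d=P[1]-P[0]
    print(nm,P[0],P[1],"len",np.linalg.norm(d),"mid",(P[0]+P[1])/2,"ang",np.degrees(np.arctan2(d[1],d[0])))
# masks: side view panel and rail contours
im=cv2.imread("pics/side0.png");hsv=cv2.cvtColor(im,cv2.COLOR_BGR2HSV)
cv2.imwrite("pics/c3.png",np.vstack([cv2.resize(im[125:205,210:310],None,fx=5,fy=5,interpolation=cv2.INTER_CUBIC)[:,:],]))
cv2.imwrite("pics/c4.png",cv2.resize(im[195:270,260:335],None,fx=7,fy=7,interpolation=cv2.INTER_CUBIC))
for n,p,z in(("scene",(275,207),.015),("scene",(216,237),.022),("scene",(404,238),.05)):print(ray(n,p,z))
E
```

```text
railback top [0.4812 0.0096 0.044 ] [0.498  0.1974 0.044 ] len 0.1886091794928352 mid [0.4896 0.1035 0.044 ] ang 84.90247592849592
railfront top [0.4688 0.015  0.044 ] [0.4821 0.2002 0.044 ] len 0.18573885935033194 mid [0.4754 0.1076 0.044 ] ang 85.87953369055008
back bottom [0.4841 0.0118 0.    ] [0.4977 0.2037 0.    ] len 0.19244308151676937 mid [0.4909 0.1077 0.    ] ang 85.95830970711248
block front [0.429  0.0884 0.044 ] [0.4351 0.1323 0.044 ] len 0.0443031911501019 mid [0.4321 0.1103 0.044 ] ang 82.11076847895045
panel front [ 0.6184 -0.2726  0.1   ] [ 0.6874 -0.0942  0.1   ] len 0.1912518835127987 mid [ 0.6529 -0.1834  0.1   ] ang 68.83760414760853
panel back [ 0.6347 -0.2753  0.1   ] [ 0.7031 -0.0999  0.1   ] len 0.18825730628536214 mid [ 0.6689 -0.1876  0.1   ] ang 68.70134955535862
plate rear [ 0.7759 -0.3376  0.01  ] [ 0.8486 -0.1521  0.01  ] len 0.199233815423111 mid [ 0.8123 -0.2449  0.01  ] ang 68.60690327641025
[ 0.3738 -0.0889  0.015 ]
[ 0.4177 -0.2736  0.022 ]
[0.6235 0.2001 0.05  ]
```

View pics/c3.png

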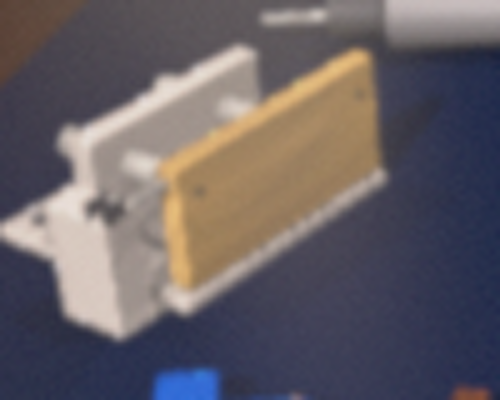

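The side view crop shows the panel's pale front face facing the robot, upright and clear, with the scale cheek on its left. I've got enough measurements, so I'll move above the rail.

>>> send_rows(deltas=[[[0, 0, 0, 0.0865], [0, 0, 0, 0.0865], [0, 0, 0, 0.0865], [0, 0, 0, 0.0865], [0.008, -0.03, 0, 0], [0.008, -0.03, 0, 0], [0.008, -0.03, 0, 0], [0.008, -0.03, 0, 0], [0.008, -0.03, 0, 0], [0.008, -0.03, 0, 0], [0.008, -0.03, 0, 0], [0.008, -0.03, 0, 0], [0.008, -0.03, 0, 0], [0.008, -0.03, 0, 0], [0.008, -0.03, 0, 0], [0.008, -0.03, 0, 0], [0.008, -0.03, 0, 0], [0.008, -0.03, 0, 0], [0.008, -0.03, 0, 0], [0.008, -0.03, 0, 0]]], fingers=1)

```text
clock: 1.77
ee_pos: [0.343, -0.1823, 0.207]
orientation: [0.0, 0.999, -0.041, 0.0]
contact_force: [0.9, -0.7, -0.7]
gripper_width: 0.0855
grasp_force: 0.0
```

>>> send_rows(deltas=[[[0.008, -0.03, 0, 0], [0.008, -0.03, 0, 0], [0.008, -0.03, 0, 0], [0.008, -0.03, 0, 0], [0.008, -0.03, 0, 0], [0.008, -0.03, 0, 0], [0.008, -0.03, 0, 0], [0.008, -0.03, 0, 0], [0.008, -0.03, 0, 0], [0.008, -0.03, 0, 0], [0, 0, 0, 0], [0, 0, 0, 0], [0, 0, 0, 0]]])

```text
clock: 2.85
ee_pos: [0.4471, 0.1084, 0.2068]
orientation: [0.0, 0.999, -0.041, -0.0]
contact_force: [0.1, 0.2, 0.5]
gripper_width: 0.0857
grasp_force: 0.0
```

```bash
python3 - <<'E'
from h import *
s=read_state();print(s["clock"],s["ee_pos"],s["orientation"],s["contact_force"])
m=camera_model("wrist");f=grab_frame("wrist");cv2.imwrite("pics/w1.png",f[:,:,::-1]);np.savez("w1.npz",**m)
print(proj("wrist",[.451,.108,.044],m),proj("wrist",[.49,.105,.044],m))
E
```

```text
2.85 [0.44709008 0.1083534  0.20681939] [ 1.99032995e-04  9.99165476e-01 -4.08438637e-02 -3.01817781e-04] [0.13630376 0.24112431 0.51408644]
[320.87792312 171.47983727] [320.69027174 130.48853988]
```

View pics/w1.png

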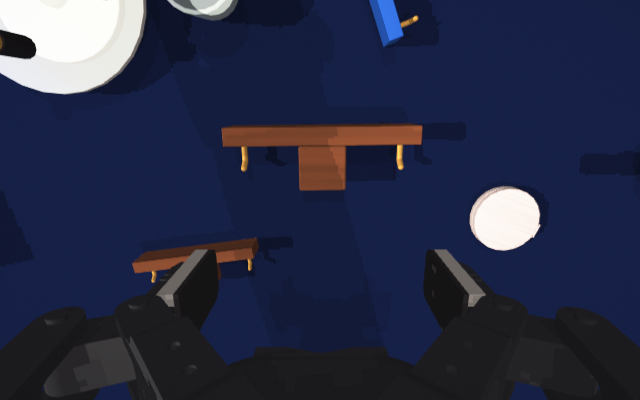

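The wrist picture shows the large brown rail squarely ahead. Its back top edge runs from (222,128) to (422,125), and the block spans columns 299–346 down to row 190. The blue one is at (390,20) and the compact at (505,218). I'll measure edges by mask.

```bash
python3 - <<'E'
from h import *
m=dict(np.load("w1.npz"));f=cv2.imread("pics/w1.png");h=cv2.cvtColor(f,cv2.COLOR_BGR2HSV)
k=cv2.inRange(h,(3,90,60),(14,255,255));k[:,:215]=0;k[:,430:]=0;k[:110]=0;k[195:]=0
k=cv2.morphologyEx(k,cv2.MORPH_OPEN,np.ones((3,3)))
c=np.arange(228,417);top=np.array([np.argmax(k[:,x]>0) for x in c]);p=np.polyfit(c,top,1)
r=np.arange(128,142);l=np.median([np.argmax(k[y]>0) for y in r]);R=np.median([639-np.argmax(k[y,::-1]>0) for y in r])
br=np.arange(160,184);bl=np.median([np.argmax(k[y]>0) for y in br]);bR=np.median([639-np.argmax(k[y,::-1]>0) for y in br])
bc=np.arange(305,340);bb=np.median([399-np.argmax(k[::-1,x]>0) for x in bc])
print(p,l,R,bl,bR,bb)
e=[ray("wrist",(x,np.polyval(p,x)-.5),.044,m) for x in(l-.5,R+.5)];d=e[1]-e[0]
print(e,np.linalg.norm(d),(e[0]+e[1])/2,np.degrees(np.arctan2(-d[1],-d[0])))
b=[ray("wrist",(x,bb+.5),.044,m) for x in(bl-.5,bR+.5)];print(b,(b[0]+b[1])/2)
E
```

```text
[-1.20549601e-02  1.29093337e+02] 222.0 421.0 299.0 345.0 189.0
[array([0.50176897, 0.19729849, 0.044     ]), array([0.48871226, 0.01043872, 0.044     ])] 0.1873153779601114 [0.49524062 0.10386861 0.044     ] 86.00299257355368
[array([0.43487268, 0.13139828, 0.044     ]), array([0.43109694, 0.08531874, 0.044     ])] [0.43298481 0.10835851 0.044     ]
```

>>> send_rows(deltas=[[[0, 0, 0, -0.012], [0.0075, 0.0012, 0, 0], [0, 0, 0.0155, 0], [0, 0, 0.0155, 0], [0, 0, 0.0155, 0], [0, 0, 0.0155, 0], [0, 0, 0.0155, 0], [0, 0, 0.0155, 0], [0, 0, 0.0155, 0], [0, 0, 0.0155, 0], [0, 0, 0.0155, 0], [0, 0, 0.0155, 0], [0, 0, 0.0155, 0], [0, 0, 0.0155, 0], [0, 0, 0.01, 0], [0, 0, 0.007, 0], [0, 0, 0, 0], [0, 0, 0, 0]]])

```text
clock: 4.4
ee_pos: [0.455, 0.1067, 0.0044]
orientation: [0.0, 0.999, -0.035, 0.0]
contact_force: [0.7, -0.6, -0.3]
gripper_width: 0.0853
grasp_force: 0.0
```

>>> send_rows(deltas=[[[0, 0, 0, 0], [0, 0, 0, 0], [0, 0, 0, 0], [0, 0, 0, 0], [0, 0, 0, 0], [0, 0, 0, 0], [0, 0, 0, 0], [0, 0, 0, 0], [0, 0, 0, 0], [0, 0, 0, 0], [0, 0, 0, 0], [0, 0, 0, 0]]], fingers=-1)

```text
clock: 5.4
ee_pos: [0.4552, 0.107, 0.005]
orientation: [-0.0, 0.999, -0.035, 0.001]
contact_force: [-2.7, 0.1, 6.8]
gripper_width: 0.0446
grasp_force: 62.2
```

>>> send_rows(deltas=[[[0, 0, -0.003, 0], [0, 0, -0.006, 0], [0, 0, -0.01, 0], [0, 0, -0.015, 0], [0, 0, -0.015, 0], [0, 0, -0.015, 0], [0, 0, -0.015, 0], [0, 0, -0.015, 0], [0, 0, -0.015, 0], [0, 0, -0.015, 0], [0, 0, -0.015, 0], [0, 0, -0.01, 0], [0, 0, -0.005, 0], [0, 0, 0, 0], [0, 0, 0, 0], [0, 0, 0, 0]]])

```text
clock: 6.73
ee_pos: [0.4544, 0.1068, 0.1572]
orientation: [0.0, 0.999, -0.035, -0.001]
contact_force: [-0.0, -0.2, -2.3]
gripper_width: 0.0442
grasp_force: 61.4
```

>>> send_rows(deltas=[[[0.0055, 0.01, 0, 0], [0.0094, 0.0178, 0, 0], [0.0094, 0.0178, 0, 0], [0.0094, 0.0178, 0, 0], [0.0094, 0.0178, 0, 0], [0.0094, 0.0178, 0, 0], [0.0094, 0.0178, 0, 0], [0.0094, 0.0178, 0, 0], [0.0094, 0.0178, 0, 0], [0.0094, 0.0178, 0, 0], [0.0094, 0.0178, 0, 0], [0.0094, 0.0178, 0, 0], [0.0094, 0.0178, 0, 0], [0.0094, 0.0178, 0, 0], [0.004, 0.008, 0, 0]]])

```text
clock: 7.98
ee_pos: [0.5689, -0.1536, 0.1571]
orientation: [0.0, 0.999, -0.036, -0.001]
contact_force: [-0.2, -0.1, -1.0]
gripper_width: 0.0446
grasp_force: 61.6
```

>>> send_rows(deltas=[[[0, 0, 0, 0.03], [0, 0, 0, 0.05], [0, 0, 0, 0.06], [0, 0, 0, 0.06], [0, 0, 0, 0.06], [0, 0, 0, 0.03], [0, 0, 0, 0.01], [0, 0, 0, 0], [0, 0, 0, 0], [0, 0, 0, 0]]])

```text
clock: 8.82
ee_pos: [0.5685, -0.1512, 0.158]
orientation: [-0.0, 0.983, -0.184, -0.0]
contact_force: [-0.2, -1.3, -2.0]
gripper_width: 0.0446
grasp_force: 61.6
```

```bash
python3 - <<'E'
from h import *
s=read_state();print(s["clock"],s["ee_pos"],s["orientation"],s["contact_force"],s["wrist_torque"],s["grasp_force"],s["gripper_width"])
m=camera_model("wrist");f=grab_frame("wrist");cv2.imwrite("pics/w2.png",f[:,:,::-1]);np.savez("w2.npz",**m,ee=s["ee_pos"],q=s["orientation"])
for n in("scene","side"):cv2.imwrite(f"pics/{n}2.png",grab_frame(n)[:,:,::-1])
E
```

```text
8.8167 [ 0.56853714 -0.15115174  0.15795494] [-1.51146864e-05  9.82999560e-01 -1.83607876e-01 -1.15789366e-04] [-0.18934662 -1.25969013 -1.97671563] [0.07882036 0.01922327 0.0290866 ] 61.5529990196228 0.04455229784157012
```

View pics/w2.png

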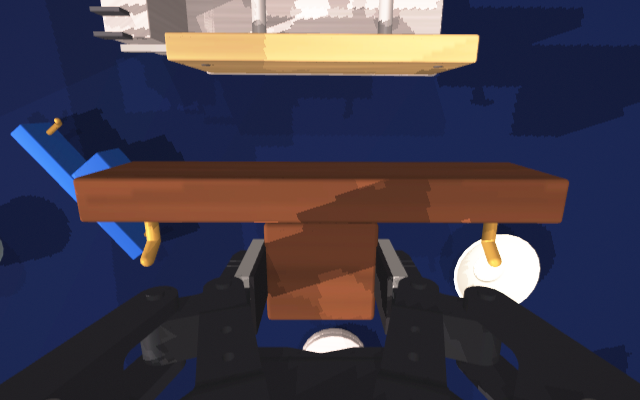

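The wrist view shows the rail held squarely. Its back top edge runs from (75,180) to (568,181) and its front edge is at row 221. The panel's front top edge runs from (166,62) to (479,64), roughly parallel. The ring dish is at (497,275) and the compact at (333,340), both well below. Next I'll measure these edges.

```bash
python3 - <<'E'
from h import *
from scipy.spatial.transform import Rotation as Ro
np.set_printoptions(precision=4,suppress=True)
W=np.load("w2.npz");m={k:W[k] for k in("mtx","R","t")};ee=W["ee"];q=W["q"]
print("tool yaw",np.degrees(2*np.arctan2(q[2],q[1])),"cam",-m["R"].T@m["t"],m["R"][2])
f=cv2.imread("pics/w2.png");V=cv2.cvtColor(f,cv2.COLOR_BGR2HSV).astype(float);g=f[:,:,2].astype(float)
def edge(c,r0,r1,sgn): # strongest vertical gradient subpixel
    out=[]
    for x in c:
        d=sgn*np.diff(g[r0:r1,x]);i=int(np.argmax(d));w=np.clip(d[max(i-2,0):i+3],0,None)
        out.append(r0+.5+(np.arange(max(i-2,0),max(i-2,0)+len(w))*w).sum()/w.sum())
    out=np.array(out);p=np.polyfit(c,out,1);ok=abs(out-np.polyval(p,c))<1.5;return np.polyfit(c[ok],out[ok],1)
def hor(row,c0,c1,sgn):
    d=sgn*np.diff(g[row-3:row+4].mean(0))[c0:c1];return c0+np.argmax(d)+.5
pr=edge(np.arange(100,545),172,190,1);pp=edge(np.arange(180,465),54,70,-1);pt=edge(np.arange(180,465),26,42,1)
print("rows",np.polyval(pr,[75,568]),np.polyval(pp,[166,479]),np.polyval(pt,[166,479]))
rl,rr=hor(188,65,95,1),hor(188,550,580,-1);pl,pR=hor(55,155,180,1),hor(55,465,490,-1)
print("cols",rl,rr,pl,pR)
def rep(nm,a,b):
    d=a-b;print(nm,a,b,"len",np.linalg.norm(d),"mid",(a+b)/2,"xdir",np.degrees(np.arctan2(d[1],d[0]))-90)
    return (a+b)/2
zr=ee[2]-.005+.044
B=rep("railback",*[ray("wrist",(x,np.polyval(pr,x)),zr,m) for x in(rl,rr)])
P=rep("panel",*[ray("wrist",(x,np.polyval(pp,x)),.1,m) for x in(pl,pR)])
rep("panelback",*[ray("wrist",(x,np.polyval(pt,x)),.1,m) for x in(pl,pR)])
T=Ro.from_quat(q[[1,2,3,0]]).as_matrix()
print("gap tool axes",T.T@(P-B), "rail back rel tool",T.T@(B-ee))
# nominal rail proj to check height/pitch
S=-21.25
E
```

```text
tool yaw -21.15995885075621 cam [ 0.63   -0.1743  0.3242] [-0.2423  0.0929 -0.9657]
rows [178.1946 179.1507] [59.5867 62.4798] [32.5218 34.1753]
cols 74.5 567.5 166.5 476.5
railback [ 0.6388 -0.0783  0.197 ] [ 0.5713 -0.2516  0.197 ] len 0.1859577104807008 mid [ 0.605 -0.165  0.197] xdir -21.27040375406216
panel [ 0.689  -0.0967  0.1   ] [ 0.6193 -0.2723  0.1   ] len 0.18893315052783952 mid [ 0.6541 -0.1845  0.1   ] xdir -21.637592598550896
panelback [ 0.7024 -0.1038  0.1   ] [ 0.6347 -0.2763  0.1   ] len 0.18530880688280651 mid [ 0.6686 -0.1901  0.1   ] xdir -21.41678234518602
gap tool axes [0.0529 0.0005 0.0969] rail back rel tool [ 0.039  -0.0003 -0.039 ]
```

>>> send_rows(deltas=[[[0, 0, 0.005, 0], [0, 0, 0.01, 0], [0, 0, 0.01, 0], [0, 0, 0.01, 0], [0, 0, 0.01, 0], [0, 0, 0.01, 0], [0, 0, 0.01, 0], [0, 0, 0.01, 0], [0, 0, 0.01, 0], [0, 0, 0.007, 0], [0, 0, 0.003, 0], [0.005, 0, 0, 0], [0.008, 0, 0, 0], [0.008, 0, 0, 0], [0.008, 0, 0, 0], [0.005, 0, 0, 0], [0.003, 0, 0, 0], [0, 0, 0, 0], [0, 0, 0, 0], [0, 0, 0, 0]]])

```text
clock: 10.63
ee_pos: [0.6029, -0.1644, 0.0631]
orientation: [-0.0, 0.983, -0.184, -0.0]
contact_force: [-0.1, 0.0, -1.6]
gripper_width: 0.0443
grasp_force: 61.6
```

```bash
python3 - <<'E'
from h import *
s=read_state();print(s["clock"],s["ee_pos"],s["orientation"],s["contact_force"],s["wrist_torque"],s["grasp_force"])
a=grab_frame("side")[:,:,::-1];b=grab_frame("wrist")[:,:,::-1]
A=cv2.resize(a[110:210,200:320],None,fx=5,fy=5,interpolation=cv2.INTER_CUBIC)
cv2.imwrite("pics/s3.png",A);cv2.imwrite("pics/w3.png",b)
E
```

```text
10.6333 [ 0.60293363 -0.16443692  0.06306395] [-1.70175592e-05  9.82919028e-01 -1.84038512e-01 -1.00082923e-04] [-0.0779657   0.02147227 -1.61757582] [ 0.05076364 -0.04475736 -0.07358503] 61.58411979675293
```

View pics/s3.png

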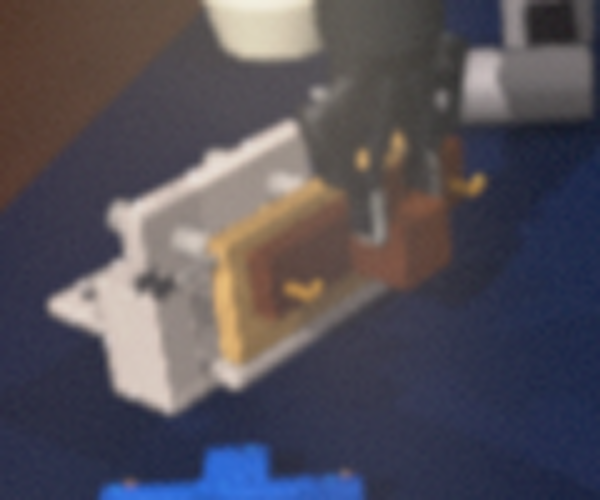

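View pics/w3.png

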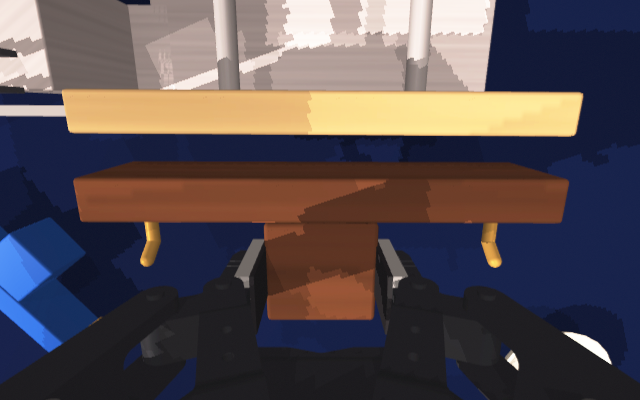

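The side crop shows the rail parallel to the panel and just in front of it, at about the same height. The wrist view shows the panel front edge at row ~134, columns 68–577, and the rail's back edge at row 179, columns 75–568. The centres agree within 1 px. I'll check height and tilt.

```bash
python3 - <<'E'
from h import *
from scipy.spatial.transform import Rotation as Ro
np.set_printoptions(precision=4,suppress=True)
m=camera_model("wrist");s=read_state();ee=s["ee_pos"];q=s["orientation"];T=Ro.from_quat(q[[1,2,3,0]]).as_matrix()
for ztop in(.097,.1,.103,.106):
  B=ee+.039*T[:,0]; pts=[[*(B+y*T[:,1])[:2],z] for z in(ztop,ztop-.044) for y in(-.095,.095)]
  print(ztop,[proj("wrist",p,m) for p in pts])
P=[ray("wrist",c,.1,m) for c in((68.5,132.5),(577.5,135.))];d=P[0]-P[1]
print("panel",np.linalg.norm(d),(P[0]+P[1])/2,np.degrees(np.arctan2(d[1],d[0]))-90, "in tool",T.T@((P[0]+P[1])/2-ee))
E
```

```text
0.097 [array([ 79.2853, 175.9904]), array([564.3224, 176.0095]), array([137.0774, 159.1228]), array([505.8577, 159.1518])]
0.1 [array([ 73.9881, 177.5364]), array([569.6797, 177.5542]), array([134.0321, 160.0116]), array([508.9392, 160.0403])]
0.103 [array([ 68.4529, 179.152 ]), array([575.2775, 179.1683]), array([130.8839, 160.9304]), array([512.1248, 160.9589])]
0.106 [array([ 62.6631, 180.8418]), array([581.1323, 180.8565]), array([127.6274, 161.8809]), array([515.4199, 161.909 ])]
panel 0.18875805488290898 [ 0.6545 -0.185   0.1   ] -21.478723926537228 in tool [ 0.0556  0.0005 -0.0368]
```

>>> send_rows(deltas=[[[0.003, 0, 0, 0], [0.003, 0, 0, 0], [0.003, 0, 0, 0], [0.002, 0, 0, 0], [0.002, 0, 0, 0], [0.001, 0, 0, 0], [0.001, 0, 0, 0], [0.001, 0, 0, 0], [0.001, 0, 0, 0], [0.001, 0, 0, 0], [0.001, 0, 0, 0], [0.001, 0, 0, 0], [0.001, 0, 0, 0], [0.001, 0, 0, 0], [0.001, 0, 0, 0], [0.001, 0, 0, 0], [0, 0, 0, 0], [0, 0, 0, 0], [0, 0, 0, 0]]])

```text
clock: 12.32
ee_pos: [0.6253, -0.1731, 0.063]
orientation: [-0.0, 0.983, -0.184, -0.0]
contact_force: [-4.2, 3.0, -1.0]
gripper_width: 0.0447
grasp_force: 61.7
```

```bash
python3 - <<'E'
from h import *
s=read_state();print(s["clock"],s["ee_pos"],s["orientation"],s["contact_force"],s["wrist_torque"],s["contact_force"][:2]@[.931,-.365])
E
```

```text
12.3167 [ 0.62531178 -0.17306671  0.06299284] [-1.07113063e-04  9.82904338e-01 -1.84116644e-01 -3.35010553e-04] [-4.16573159  2.99253485 -1.03775259] [ 0.45579907  0.81496392 -0.39926085] -4.970571334832242
```

>>> send_rows(deltas=[[[0.001, 0, 0, 0], [0.001, 0, 0, 0], [0.001, 0, 0, 0], [0.001, 0, 0, 0], [0.001, 0, 0, 0], [0.001, 0, 0, 0], [0.001, 0, 0, 0], [0.001, 0, 0, 0], [0, 0, 0, 0], [0, 0, 0, 0], [0, 0, 0, 0], [0, 0, 0, 0]]])

```text
clock: 13.32
ee_pos: [0.6324, -0.1758, 0.0629]
orientation: [-0.0, 0.983, -0.184, -0.001]
contact_force: [-9.0, 4.1, 0.5]
gripper_width: 0.0443
grasp_force: 61.9
```

```bash
python3 - <<'E'
from h import *
from scipy.spatial.transform import Rotation as Ro
np.set_printoptions(precision=4,suppress=True)
F=[]
for i in range(4):
    f=grab_frame("wrist");s=read_state();F.append(s["contact_force"][:2]@[.931,-.365])
print(s["clock"],s["ee_pos"],F,s["wrist_torque"])
m=camera_model("wrist");ee=s["ee_pos"];q=s["orientation"];T=Ro.from_quat(q[[1,2,3,0]]).as_matrix()
print("panel front now (tool x .039) :",(ee+.039*T[:,0]-[.6545,-.185,0])@T[:,0])
a=f[:,:,::-1];b=grab_frame("scene")[:,:,::-1]
b=cv2.resize(b[270:350,215:345],None,fx=5,fy=5,interpolation=cv2.INTER_CUBIC)[:,:640]
cv2.imwrite("pics/w4.png",a);cv2.imwrite("pics/wc4.png",cv2.resize(np.vstack([a[:260],b[:340,:]]),(640,600)))
E
```

```text
13.5167 [ 0.6324 -0.1758  0.0629] [np.float64(-9.134989440165981), np.float64(-9.594684808736396), np.float64(-10.719418093133273), np.float64(-9.62802177674516)] [ 0.6314  1.344  -0.5308]
panel front now (tool x .039) : 0.014936027894405093
```

View pics/wc4.png

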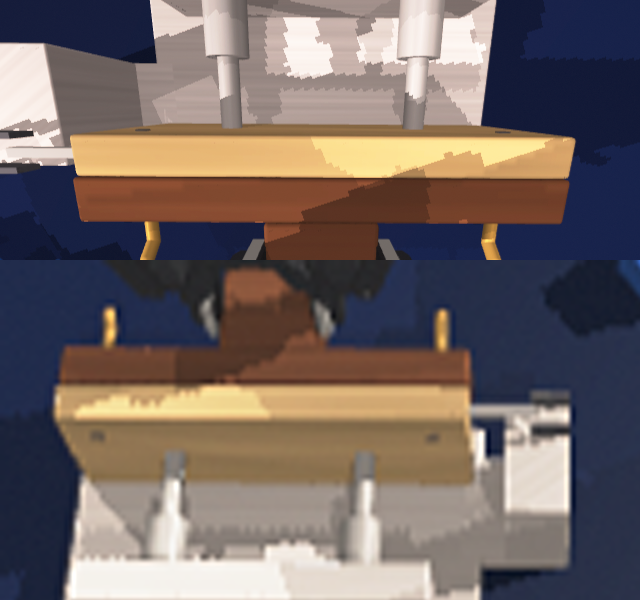

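The rail lies flush on the panel and its ends match. In the lower half, the pointer at (500,410) stands between the ribs at rows 397 and 430. The force of about 9.6 N agrees with a 15 mm push. I'll hold there.

>>> send_rows(deltas=[[[0, 0, 0, 0], [0, 0, 0, 0], [0, 0, 0, 0], [0, 0, 0, 0], [0, 0, 0, 0], [0, 0, 0, 0], [0, 0, 0, 0], [0, 0, 0, 0], [0, 0, 0, 0], [0, 0, 0, 0], [0, 0, 0, 0], [0, 0, 0, 0], [0, 0, 0, 0], [0, 0, 0, 0], [0, 0, 0, 0], [0, 0, 0, 0], [0, 0, 0, 0], [0, 0, 0, 0], [0, 0, 0, 0], [0, 0, 0, 0]]])

```text
clock: 15.23
ee_pos: [0.6324, -0.1758, 0.0629]
orientation: [-0.0, 0.983, -0.184, -0.001]
contact_force: [-9.1, 4.1, 0.4]
gripper_width: 0.0443
grasp_force: 61.9
```

>>> send_rows(deltas=[[[0, 0, 0, 0], [0, 0, 0, 0], [0, 0, 0, 0], [0, 0, 0, 0], [0, 0, 0, 0], [0, 0, 0, 0], [0, 0, 0, 0], [0, 0, 0, 0], [0, 0, 0, 0], [0, 0, 0, 0], [0, 0, 0, 0], [0, 0, 0, 0], [0, 0, 0, 0], [0, 0, 0, 0], [0, 0, 0, 0], [0, 0, 0, 0]]])

```text
clock: 16.57
ee_pos: [0.6324, -0.1758, 0.0629]
orientation: [-0.0, 0.983, -0.184, -0.001]
contact_force: [-8.7, 3.7, -0.5]
gripper_width: 0.0442
grasp_force: 61.9
```

```bash
python3 - <<'E'
from cell import *
s=read_state();print(s["clock"],s["ee_pos"],s["contact_force"][:2]@[.931,-.365],s["grasp_force"]);print(finish_job())
E
```

```text
16.5667 [ 0.63238345 -0.17584997  0.06292269] -9.469216906670535 61.93266749382019
the job is handed in; nothing more can be done
None
```

I handed the job in at 16.6 s with the dark wooden key rail still gripped and flush on the panel, which is pushed back about 15 mm (about 9.5 N, pointer between the ribs) and was held steady for three seconds; no verdict came back.

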